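# Square a book in the labelling jig and throw the toggle clamp

## Robot

A 6-joint arm with a two-finger parallel gripper is mounted at the origin on the work surface. World frame = base frame: x ahead of the robot, y to its left, z up, the work surface at z = 0. Lengths are in mm, angles in rad, forces in N, time in s.
With the tool pointing down it reaches from about 350 to 775 mm from the base axis. Payload 7.3 kg.
Tool frame: the origin (TCP) lies on the mounting face of the last link; the fingertips stand 178 mm ahead of it and the grasp point (between the pads) lies 159 mm ahead of it; z points along the fingers, y is the line along which they close (so a half turn about z gives the same grasp; the last joint's range is limited). The gripper opens to 92 mm and grips with 3 to 60 N. Pads are 19 mm wide; open, the fingers measure 130 mm over their backs; the gripper's body (75 mm by 190 mm) begins 47 mm behind the grasp point.
Start: joints at [0.974, 0.342, 1.524, -0, 1.275, -0.146], TCP at [228.715, 472.565, 404.741] pointing down, gripper open.
Joint ranges: [-2.53, 2.53], [-0.77, 2.02], [0.04, 2.7], [-1, 4.14], [0.28, 2.66], [-3.11, 3.11]. Speed limits (rad/s): [2.57, 2.57, 3.14, 3.14, 3.14, 3.14].

## Interface

Orientations are given as a 3x3 rotation matrix whose columns are the frame's x, y, z axes.
In Python, from cell import observe, grab_frame, camera_params, job_done gives the robot as it stands.
- The arm moves only by the shell command python3 -m handwheel 'ROWS' [FORCE]. ROWS is JSON, a list of rows, each a list of 5 numbers: the shift along the tool's x, y, z in m, then the turn about the tool's z in degrees, then the finger opening in m, from 0 to 0.0918. In form: [[x, y, z, spin, fingers], ...]. A call has 1 to 10 rows; each row is the pose to reach, as a shift and turn from the pose commanded when the call began, along the tool's axes at that moment; what a row does not reach only later rows make up. A row lasts 1/8 s, in which the tool goes at most 62.5 mm and 10.7 degrees, less where a joint would pass 70% of its speed; a pose out of reach is approached as far as the arm can. A call with a gripper value outside its range is refused whole. The fingers move at their own pace and stop on an object; FORCE is the grip in N (left out, the last holds). Time passes only in rows, so rows that repeat a pose let the fingers close. It gives the time, the measured TCP pose, the force, the opening and the grip force at its end, in the units of the state.
- observe(): the state, without advancing time (a new reading comes with each control period).
- grab_frame(name): name is "scene" or "side" or "wrist"; returns the picture (384x512x3 uint8, red, green, blue); there is no depth.
- camera_params(name): a dict with "fovy" (degrees; the focal length in pixels is half the picture's height over the tangent of half this angle, whatever the lens; pixels are square), "cx", "cy" (the principal point, pixels), "D" ([k1, k2, p1, p2, k3] as OpenCV has them; the pictures are not rectified), "world_from_camera" (4x4, takes a point from camera to world coordinates). Camera axes: x right, y up, looking along -z (the intrinsics and any distortion apply to the point x, -y, -z); pixel columns grow to the right and rows downward; lengths in mm; the calibration is good to about 2 mm. A picture is of the moment at which its call begins: read the wrist's pose just before it. camera_params takes no time and is no camera call; for the wrist camera it gives the pose at the moment of the call.
- job_done(): hands the job in; it is judged then, once.
The state is a dict: "time_s": time; "qpos": joint angles; "joint_vel": joint speeds; "joint_efforts": joint torques, N m; "ee_pos": TCP position; "ee_rot": TCP orientation; "ft_force": force on the tool from outside, world axes, zero at the start; "moment": the same for the moment, N m; "finger_gap": finger opening in mm; "finger_force": force on a finger pad.
Only numpy, scipy, OpenCV 4.12 (cv2) and the standard library are available. Lean on these libraries where they do the work, as an engineer would, in place of code of your own. Each camera call takes 0.05 s, during which the arm holds its last target. There are 200 camera calls.

## Task

Get the hardback book ready for its spine label: with the fingertips, push it along the plywood board until its whole spine lies flat against the aluminium stop bar, and only then push the black-gripped clamp lever over past its centre, so that it snaps to its other side and the rubber pad holds the book down. Nothing is to be gripped or picked up: the book stays lying flat on the board, and the stamp, jar, tape roll and cup beside the jig are left where they stand.

Things in the scene. Friction and masses are not known exactly. Their poses are not given: they have to be found in the camera images.
- jig: Plywood board 250 x 340 x 12 mm (x, y, z), fixed to the table; origin at the centre of its underside, on the table. An aluminium stop bar 200 mm long in x, 15 mm thick and 18 mm high stands on it at y -55 to -70 mm; the book is pushed in -y against its face. Behind the bar stands a steel toggle clamp.
- clamp_shaft (a point): Centre of the clamp's shaft, which runs along the jig's x, 67 mm above the table, at jig x 0, y -110 mm. The clamp's arm (16 mm wide, at jig x 0) turns on it: raised at the start, up to 175 mm above the table at jig y -80 to -10 mm; closed, it lies level over the bar, pointing +y. The hand lever, at jig x +55 mm, works the arm through a linkage.
- stop_face (a point): Centre of the lower edge of the stop bar's face, on the board's top (12 mm above the table); its axes are those of the jig, +y points from the bar towards the book.
- book: Dark red hardback, 190 x 125 x 24 mm (x, y, z), 0.3 to 0.6 kg, lying on the board; origin at the centre of its underside. Its spine is the long side at -y, its fore edge the long side at +y. At the start its spine is 35 to 85 mm from the bar and may be turned up to 0.15 rad to it.
- spine_near (a point): End of the spine at the book's -x end, at half the thickness.
- spine_far (a point): End of the spine at the book's +x end, at half the thickness.
- fore_edge (a point): Middle of the book's fore edge, the side away from the spine, at half the thickness (12 mm above the board).
- clamp_lever (a joint): Hand lever's angle (rad): 0 open (start; leaning 0.6 rad from upright towards the book, +y of the jig), 0.6 upright, 1.2 closed (leaning 0.6 rad to -y of the jig). A spring drives it away from upright to the nearer end, with up to 0.6 N m there: about 8 to 12 N at half its length starts it, less is needed near upright; once past upright it snaps over by itself.
- lever_tip (a point): Round outer end of the lever, 105 mm from the shaft's axis; about 154 mm above the table at either end of its travel. The black grip is a round sleeve 22 mm thick, covering the lever's outer 65 mm; the lever swings in the jig's yz plane at jig x +55 mm.
- clamp_pad: Sprung round rubber pad, 26 mm across, on a steel spindle under the free end of the clamp's arm, 100 mm from the shaft; closed, it stands 45 mm to the book's side of the bar's face (jig y -10 mm) and presses on the cover with about 2 to 3 N. Its origin is on the arm's centre line, above the pad.
- stamp: Bystander: wooden rubber stamp 76 mm high, 48 mm across, loose on the table beside the jig; origin at its underside's centre.
- paste_jar: Bystander: white closed jar 54 mm across, 65 mm high, loose; origin at its underside's centre.
- tape_roll: Bystander: roll 72 mm across, 25 mm high, lying flat, loose; origin at its underside's centre.
- pencil_cup: Bystander: grey cup 68 mm across, 90 mm high, loose on the table beyond the clamp's end of the jig; origin at its underside's centre.
Mind the look-alikes: they are no part of the job. What is meant by the book is not orange or yellow, and is the larger of those in its own colour.

How it is judged:
By the outcome, as a careful person would: the job done as asked, in the order asked, and still so for the second after the job is handed in, with the robot touching nothing.
It also fails if it takes over 48 s, if anything falls off the work surface, if the arm or the gripper's body presses on something with over 40 N, if the wrist force passes 120 N, or if a joint passes its speed limit or range.

## Working session

There is one attempt and no reset: what is moved stays moved. The work goes in short steps, Python scripts to look and compute and a shell command to move; the robot and the scene stay as the last step left them, time stands still between calls to the robot, and variables do not carry over. Pictures are saved under pics/ and viewed, at most 10 in all, crops included, and the job is handed in when it is done.

```bash
mkdir -p pics; python3 - <<'E'
from cell import *
import cv2,json
s=observe();print(s)
for n in("scene","side"):
    p=camera_params(n);print(n,p)
    cv2.imwrite(f"pics/{n}0.png",cv2.resize(grab_frame(n)[:,:,::-1],(800,600),interpolation=cv2.INTER_CUBIC))
E
```

```text
{'time_s': 0.0, 'qpos': array([ 9.74012887e-01,  3.42671798e-01,  1.52499764e+00,  1.37229292e-05,
        1.27541427e+00, -1.46007214e-01]), 'joint_vel': array([ 0.00086867,  0.0025814 ,  0.00032003, -0.00207206, -0.00030488,
       -0.00165889]), 'joint_efforts': array([ 1.36158003e-03, -4.31250930e+01, -2.44225520e+01,  7.17967772e-02,
        5.59143873e-02, -1.60348536e-04]), 'ee_pos': array([228.6255582 , 472.44854682, 404.07796593]), 'ee_rot': array([[-9.00107357e-01,  4.35667332e-01, -8.48809503e-04],
       [ 4.35668099e-01,  9.00106552e-01, -1.22594433e-03],
       [ 2.29915099e-04, -1.47328073e-03, -9.99998888e-01]]), 'ft_force': array([-0.30690874, -1.22122151, -0.10480229]), 'moment': array([-0.03568968,  0.01758298, -0.0475665 ]), 'finger_force': 0.0, 'finger_gap': 92.06934915488863}
scene {'fovy': 54.018558586259886, 'cx': 252.1630500090543, 'cy': 192.80321023487798, 'D': array([-0.06954454,  0.        ,  0.        ,  0.        ,  0.        ]), 'world_from_camera': array([[-8.70415456e-01, -3.01532959e-01,  3.89171952e-01,
         9.21640500e+02],
       [ 4.92305015e-01, -5.27371248e-01,  6.92470461e-01,
         7.63194818e+02],
       [-3.56456880e-03,  7.94328296e-01,  6.07478273e-01,
         7.58828653e+02],
       [ 0.00000000e+00,  0.00000000e+00,  0.00000000e+00,
         1.00000000e+00]])}
side {'fovy': 46.752300326301786, 'cx': 251.79236649848133, 'cy': 190.58988568568483, 'D': array([-0.081407,  0.      ,  0.      ,  0.      ,  0.      ]), 'world_from_camera': array([[-9.94216078e-01,  7.36505627e-02, -7.81663927e-02,
         4.08003116e+02],
       [-1.07362473e-01, -7.00369049e-01,  7.05660325e-01,
         9.46682748e+02],
       [-2.77304209e-03,  7.09970978e-01,  7.04225476e-01,
         1.03335695e+03],
       [ 0.00000000e+00,  0.00000000e+00,  0.00000000e+00,
         1.00000000e+00]])}
```

View pics/scene0.png

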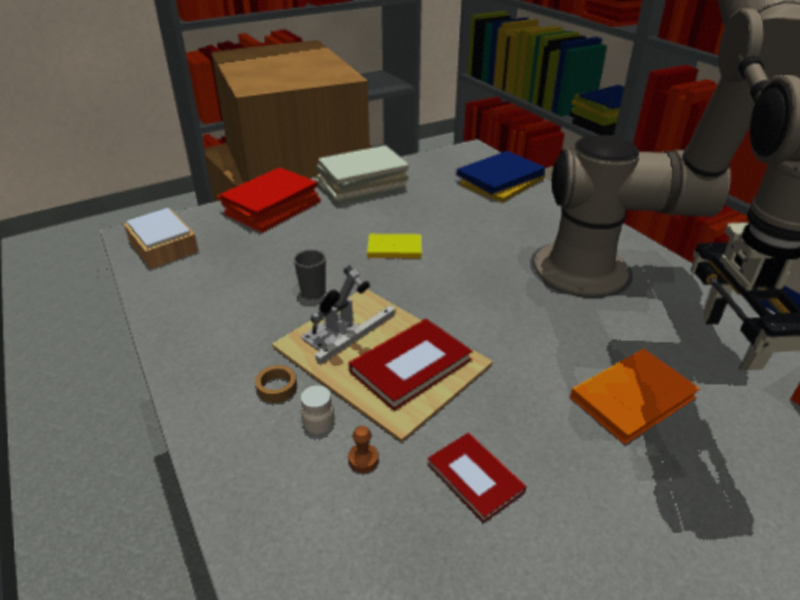

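View pics/side0.png

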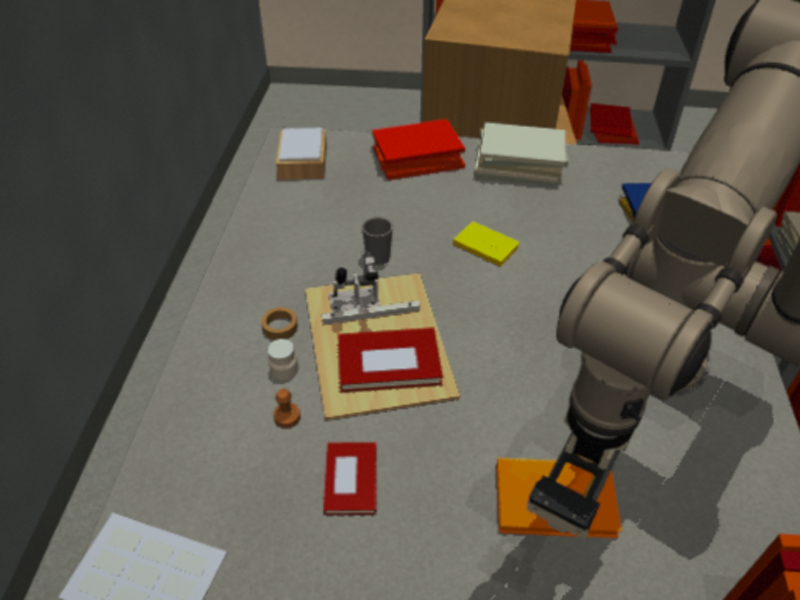

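Dark red candidates: the book on the board (scene ~(410,360), side ~(390,358) at 800x600) and a smaller one loose on the table (scene ~(475,475), side ~(350,478)). The one on the board is the larger and lies on the jig, so it is the one meant; orange, yellow and the bright red stack are out. I'll confirm in an enlarged crop.

```bash
python3 - <<'E'
from cell import *
import cv2
a=grab_frame("scene")[:,:,::-1]; cv2.imwrite("pics/a.png",cv2.resize(a[155:285,165:325],(800,650),interpolation=cv2.INTER_CUBIC)[:600])
b=grab_frame("side")[:,:,::-1]; cv2.imwrite("pics/b.png",cv2.resize(b[150:270,160:300],(700,600),interpolation=cv2.INTER_CUBIC))
E
```

```text
(no output)
```

View pics/a.png

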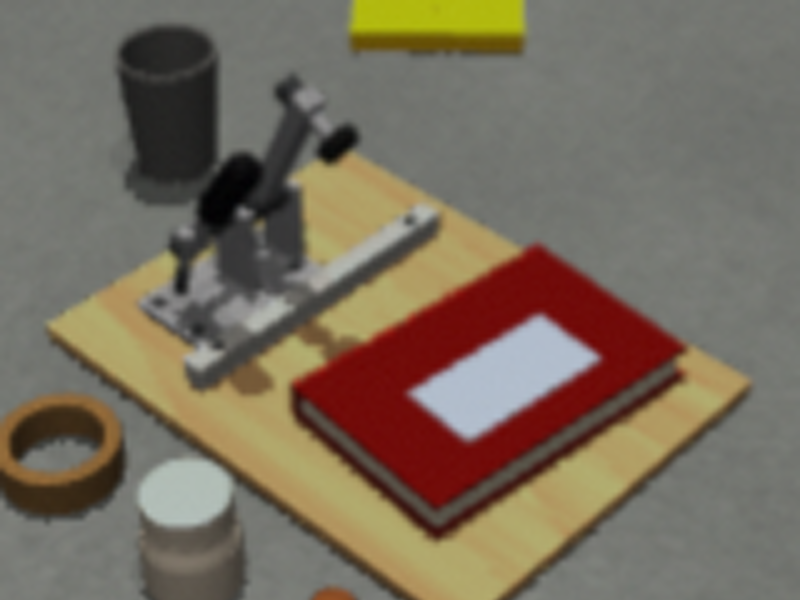

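View pics/b.png

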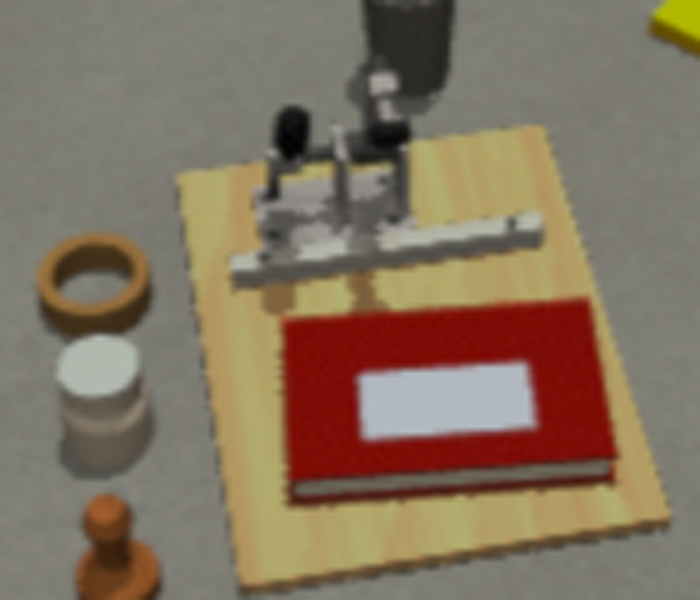

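The crop confirms the large dark red book with the white label on the board. Crop a corners: book top (293,388),(538,243),(687,349),(437,508). Crop b: book top (283,320),(592,298),(615,458),(290,480). The lever's black grip is at a(230,190), b(291,130). I'll fit the jig and book poses from both views.

```bash
cat > h.py <<'E'
import numpy as np,cv2
from cell import *
from scipy.optimize import least_squares
def proj(n,P):
    p=camera_params(n);f=192/np.tan(np.radians(p["fovy"]/2));K=np.array([[f,0,p["cx"]],[0,f,p["cy"]],[0,0,1]])
    M=np.linalg.inv(p["world_from_camera"]);c=np.c_[np.atleast_2d(P),np.ones(len(np.atleast_2d(P)))]@M.T
    return cv2.projectPoints((c[:,:3]*[1,-1,-1]).reshape(-1,1,3),np.zeros(3),np.zeros(3),K,p["D"])[0].reshape(-1,2)
def T(q,L):
    c,s=np.cos(q[2]),np.sin(q[2]);L=np.atleast_2d(np.array(L,float));return np.c_[q[0]+c*L[:,0]-s*L[:,1],q[1]+s*L[:,0]+c*L[:,1],L[:,2]]
def fit(obs,q0):  # obs: (cam, local pts, pixels)
    r=least_squares(lambda q:np.concatenate([(proj(n,T(q,L))-px).ravel() for n,L,px in obs]),q0,x_scale=[1,1,.01],loss="soft_l1")
    return r.x,r.fun.reshape(-1,2)
crop=lambda px,o,s=5:(np.array(px,float)+.5)/s-.5+np.array(o)
E
cat > m.py <<'E'
from h import *
A,B=(165,155),(160,150)
jig=[("scene",[[125,-170,12],[-125,-170,12],[-125,170,12],[-100,-55,30]],crop([(47,325),(350,153),(750,382),(438,222)],A)),
("side",[[125,-170,12],[-125,-170,12],[-125,170,12],[125,170,12]],crop([(178,173),(545,126),(670,520),(242,583)],B))]
bk=[[95,-62.5,36],[-95,-62.5,36],[-95,62.5,36],[95,62.5,36]]
book=[("scene",bk,crop([(293,388),(538,243),(687,349),(437,508)],A)),("side",bk,crop([(283,320),(592,298),(615,458),(290,480)],B))]
j,r=fit(jig,[450,300,0]);print("jig",j,r.round(1).tolist())
b,r=fit(book,[450,350,0]);print("book",b,r.round(1).tolist())
c,s=np.cos(j[2]),np.sin(j[2]);R=np.array([[c,s],[-s,c]])
print("book in jig",R@(b[:2]-j[:2]),"yaw",b[2]-j[2],"spine dist",(R@(b[:2]-j[:2])+0)[1]-62.5+55)
tip=T(j,[[55,-110+105*np.sin(.6),154]]);print("tip",tip,(proj("scene",tip)-A)*5,(proj("side",tip)-B)*5)
print("shaft",T(j,[[55,-110,67]]),"fore edge",T(b,[[0,62.5,24]]))
E
python3 m.py
```

```text
jig [5.43400572e+02 3.75574146e+01 2.95405531e-01] [[-0.1, 0.2], [-0.9, -1.2], [1.4, 0.7], [1.1, -1.4], [-0.2, -0.4], [-0.0, -0.7], [0.2, -0.4], [-1.1, 0.5]]
book [5.12026501e+02 9.74329150e+01 1.97113540e-01] [[-0.3, -0.3], [0.5, 0.4], [0.8, 0.1], [0.3, 0.8], [-0.5, -0.6], [-0.2, -0.4], [0.8, -0.6], [-0.5, -0.2]]
book in jig [-12.58365157  66.4158082 ] yaw -0.09829199129890406 spine dist 58.91580819660848
tip [[610.78203328   5.05356178 154.        ]] [[249.16002808 164.64345411]] [[291.45700914 117.37145345]]
shaft [[628.04226332 -51.66581178  67.        ]] fore edge [[499.78652736 158.72266155  24.        ]]
```

```bash
cat > go.py <<'E'
# python3 go.py jx jy tipz : shift in present tool axes (mm) and spin (deg) to put the tool at a jig position, tool y along jig x
import sys;from h import *
J=np.array([543.4,37.56,.2954])
def go(x,y,z):
    s=observe();t=T(J,[[x,y,z+178]])[0];R=s["ee_rot"]
    L=np.array([s["ee_pos"]])-[[J[0],J[1],0]];c,n=np.cos(J[2]),np.sin(J[2])
    a=np.degrees(J[2]-np.arctan2(R[1,1],R[0,1]))
    print("t",round(s["time_s"],2),"now jig",[round(c*L[0,0]+n*L[0,1],1),round(-n*L[0,0]+c*L[0,1],1),round(L[0,2]-178,1)],"F",s["ft_force"].round(1),"shift",(R.T@(t-s["ee_pos"])).round(1),"spin",round(-a,1))
go(*map(float,sys.argv[1:]))
E
python3 go.py -8 178 100; python3 go.py -8 178 19
```

```text
t 0.2 now jig [np.float64(-174.5), np.float64(507.7), np.float64(226.3)] F [0.5 0.1 0.3] shift [-346.1 -129.   126.4] spin 47.2
t 0.2 now jig [np.float64(-174.5), np.float64(507.7), np.float64(226.3)] F [0.5 0.1 0.3] shift [-346.1 -128.9  207.4] spin 47.2
```

```bash
python3 -m handwheel '[[-0.02,-0.007,0.005,3,0.0918],[-0.06,-0.022,0.02,9,0.0918],[-0.11,-0.041,0.04,17,0.0918],[-0.16,-0.06,0.06,25,0.0918],[-0.21,-0.078,0.08,33,0.0918],[-0.26,-0.097,0.1,40,0.0918],[-0.305,-0.114,0.12,45,0.0918],[-0.335,-0.125,0.126,47.2,0.0918],[-0.346,-0.129,0.126,47.2,0.0918],[-0.346,-0.129,0.126,47.2,0.0918]]'; python3 go.py -8 178 19
```

```text
time_s: 1.45
ee_pos: [484.0, 205.7, 278.9]
ee_rot: [[-0.292, 0.956, 0.0], [0.956, 0.292, 0.0], [0.0, 0.0, -1.0]]
ft_force: [0.1, 1.3, -0.5]
finger_gap: 91.7
finger_force: 0.0
t 1.45 now jig [np.float64(-7.9), np.float64(178.2), np.float64(100.9)] F [ 0.1  1.3 -0.5] shift [-0.2 -0.2 81.9] spin 0.0
```

```bash
python3 -m handwheel '[[0,0,0.02,0,0.0918],[0,0,0.05,0,0.0918],[0,0,0.073,0,0.0918],[0,0,0.081,0,0.0918],[-0.01,0,0.081,0,0.0918],[-0.02,0,0.081,0,0.0918],[-0.03,0,0.081,0,0.0918],[-0.038,0,0.081,0,0.0918],[-0.046,0,0.081,0,0.0918],[-0.052,0,0.081,0,0.0918]]'; python3 go.py -8 98 20
```

```text
time_s: 2.7
ee_pos: [499.1, 155.6, 197.7]
ee_rot: [[-0.291, 0.957, -0.001], [0.957, 0.291, 0.0], [0.0, -0.001, -1.0]]
ft_force: [-2.6, 2.0, 0.5]
finger_gap: 92.1
finger_force: 1.6
t 2.7 now jig [np.float64(-8.1), np.float64(125.8), np.float64(19.7)] F [-2.6  2.   0.5] shift [-27.8   0.1  -0.3] spin 0.0
```

```bash
python3 -m handwheel '[[-0.004,0,0,0,0.0918],[-0.008,0,0,0,0.0918],[-0.012,0,0,0,0.0918],[-0.016,0,0,0,0.0918],[-0.02,0,0,0,0.0918],[-0.024,0,0,0,0.0918],[-0.027,0,0,0,0.0918],[-0.027,0,0,0,0.0918]]'; python3 go.py -8 98 20; python3 - <<'E'
from cell import *
import cv2
a=grab_frame("scene")[:,:,::-1]; b=grab_frame("side")[:,:,::-1]
A=cv2.resize(a[175:295,175:325],(750,600),interpolation=cv2.INTER_CUBIC)
B=cv2.resize(b[150:270,160:300],(700,600),interpolation=cv2.INTER_CUBIC)
cv2.imwrite("pics/c.png",A);cv2.imwrite("pics/d.png",B)
E
```

```text
time_s: 3.7
ee_pos: [507.2, 129.7, 197.8]
ee_rot: [[-0.292, 0.957, 0.0], [0.957, 0.292, -0.0], [-0.0, 0.0, -1.0]]
ft_force: [-0.4, 0.4, 0.2]
finger_gap: 91.6
finger_force: 0.0
t 3.7 now jig [np.float64(-7.8), np.float64(98.7), np.float64(19.8)] F [-0.4  0.4  0.2] shift [-0.7 -0.2 -0.2] spin 0.0
```

View pics/d.png

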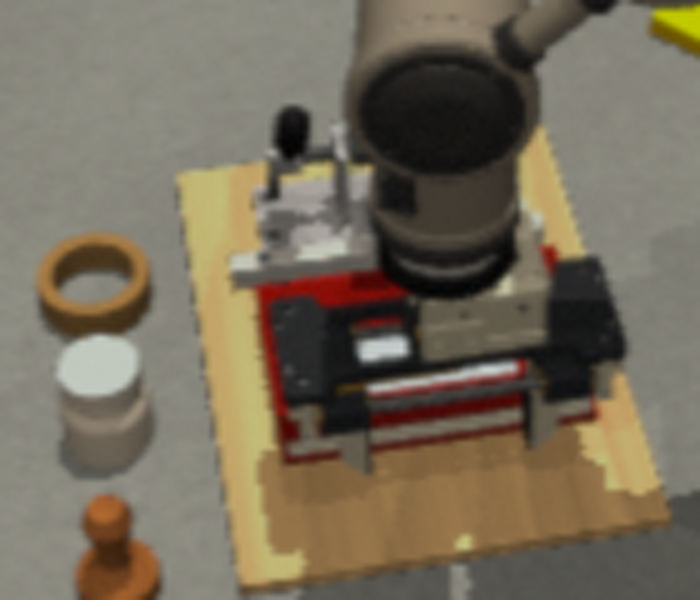

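Picture d: the book is squared up near the bar. Its visible corners are (258,290) at spine +x top, (285,462) at fore +x bottom, and (598,415) at fore -x bottom. The fingers are at the fore edge.

```bash
python3 - <<'E'
from h import *
obs=[("side",[[95,-62.5,36],[95,62.5,12],[-95,62.5,12]],crop([(258,290),(285,462),(598,415)],(160,150)))]
b,r=fit(obs,[520,60,.29]);J=np.array([543.4,37.56,.2954]);c,s=np.cos(J[2]),np.sin(J[2])
print(np.array([[c,s],[-s,c]])@(b[:2]-J[:2]),b[2]-J[2],r.round(1).tolist())
for y in(25,30):
  for x in (-12,-8,-4,0): print(x,y,((proj("side",T(J,[[x+95,y-62.5,36],[x-95,y+62.5,12],[x+95,y+62.5,12]]))-(160,150))*5+2).round().tolist())
E
```

```text
[-7.6505884  26.41423352] 0.00515813279056393 [[-0.6, -1.3], [-0.0, 0.5], [0.6, 0.2]]
-12 25 [[262.0, 280.0], [607.0, 414.0], [291.0, 461.0]]
-8 25 [[256.0, 281.0], [601.0, 415.0], [285.0, 462.0]]
-4 25 [[249.0, 282.0], [594.0, 416.0], [278.0, 463.0]]
0 25 [[243.0, 283.0], [588.0, 417.0], [271.0, 464.0]]
-12 30 [[263.0, 286.0], [609.0, 420.0], [293.0, 468.0]]
-8 30 [[257.0, 287.0], [603.0, 421.0], [286.0, 469.0]]
-4 30 [[250.0, 288.0], [596.0, 422.0], [279.0, 470.0]]
0 30 [[244.0, 289.0], [589.0, 423.0], [272.0, 471.0]]
```

View pics/c.png

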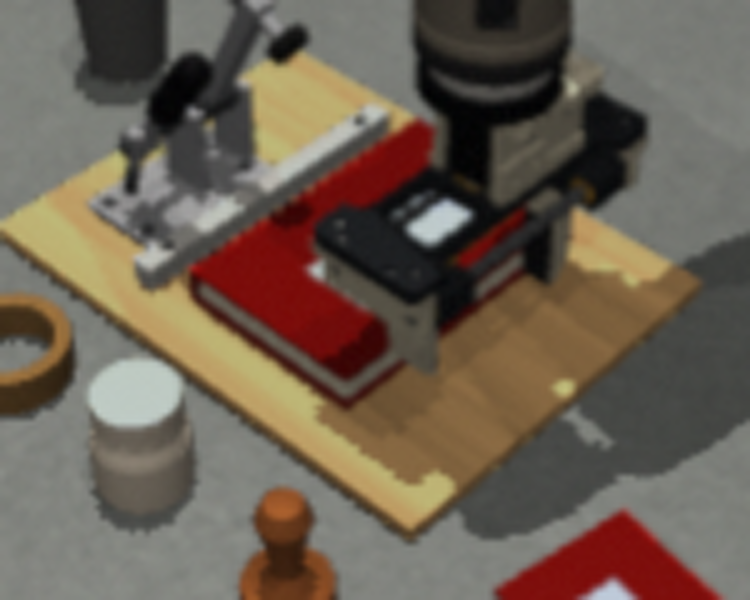

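The book is at jig x -7.6, y 26, squared, with an 18 mm gap. The bar is only 10 mm longer than the spine, so I'll first nudge the book about +7.5 mm in x from its -x end, with closed fingers.

```bash
python3 -m handwheel '[[0.012,0,0,0,0.0918],[0.03,0,0,0,0.0918],[0.04,-0.03,0,0,0.0],[0.04,-0.07,0,0,0.0],[0.038,-0.11,0,0,0.0],[0.02,-0.135,0,0,0.0],[-0.02,-0.14,0,0,0.0],[-0.055,-0.14,0,0,0.0],[-0.072,-0.14,0,0,0.0],[-0.073,-0.14,0,0,0.0]]'; python3 go.py -122 26 20; python3 - <<'E'
from cell import *
import cv2
a=grab_frame("scene")[:,:,::-1]; b=grab_frame("side")[:,:,::-1]
cv2.imwrite("pics/e.png",cv2.hconcat([cv2.resize(a[175:295,175:275],(400,480),interpolation=cv2.INTER_CUBIC),cv2.resize(b[160:260,165:265],(400,400),interpolation=cv2.INTER_CUBIC).__class__ and cv2.copyMakeBorder(cv2.resize(b[160:260,190:290],(400,400),interpolation=cv2.INTER_CUBIC),0,80,0,0,0)]))
E
```

```text
time_s: 5.05
ee_pos: [394.7, 19.5, 197.8]
ee_rot: [[-0.291, 0.957, 0.001], [0.957, 0.291, 0.0], [-0.0, 0.001, -1.0]]
ft_force: [-0.0, 0.3, 0.2]
finger_gap: 16.4
finger_force: 0.0
t 5.05 now jig [np.float64(-147.5), np.float64(26.1), np.float64(19.8)] F [-0.   0.3  0.2] shift [-0.  25.5 -0.2] spin -0.0
```

View pics/e.png

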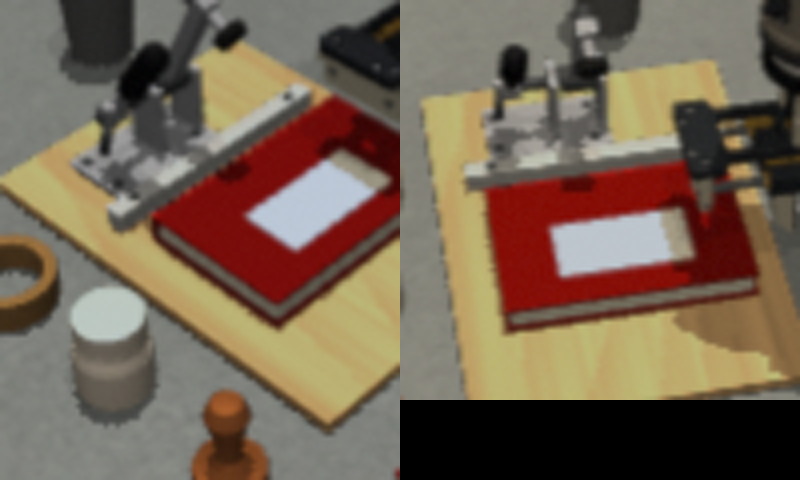

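Picture e, side panel: book corners spine+x (487,188), fore+x (505,317), fore-x (758,281). Scene panel: (153,220), (278,312). The fingers are not fully closed yet (16 mm).

```bash
python3 - <<'E'
from h import *
obs=[("side",[[95,-62.5,36],[95,62.5,36],[-95,62.5,36],[95,62.5,12]],crop([(87,188),(105,317),(358,281),(108,332)],(190,160),4)),
("scene",[[95,-62.5,36],[95,62.5,36],[95,62.5,12]],crop([(153,220),(278,312),(280,326)],(175,175),4))]
b,r=fit(obs,[520,60,.29]);J=np.array([543.4,37.56,.2954]);c,s=np.cos(J[2]),np.sin(J[2])
print(np.array([[c,s],[-s,c]])@(b[:2]-J[:2]),b[2]-J[2],r.round(1).tolist())
bar=[[100,-55,30],[100,-55,12]]
for n,o in(("side",(190,160)),("scene",(175,175))): print(n,((proj(n,T(J,bar))-o+.5)*4-.5).round().tolist())
E
```

```text
[-7.12736817 31.09833568] -0.02002464519735281 [[-0.4, 0.2], [-0.4, -0.9], [0.9, -0.4], [-0.6, 0.6], [0.4, -0.6], [0.3, -0.8], [-0.1, 2.0]]
side [[66.0, 176.0], [67.0, 192.0]]
scene [[121.0, 219.0], [123.0, 237.0]]
```

```bash
python3 -m handwheel '[[0,0.005,0,0,0],[0,0.015,0,0,0],[0,0.021,0,0,0],[0,0.023,0,0,0],[0,0.025,0,0,0],[0,0.027,0,0,0],[0,0.029,0,0,0],[0,0.029,0,0,0]]'; python3 go.py -114 26 20; python3 - <<'E'
from cell import *
import cv2
b=grab_frame("side")[:,:,::-1]
cv2.imwrite("pics/f.png",cv2.resize(b[160:260,180:300],(720,600),interpolation=cv2.INTER_CUBIC))
E
```

```text
time_s: 6.15
ee_pos: [422.1, 27.9, 197.7]
ee_rot: [[-0.292, 0.956, -0.0], [0.956, 0.292, 0.0], [0.0, -0.0, -1.0]]
ft_force: [-0.5, -0.0, 0.4]
finger_gap: 0.7
finger_force: 0.2
t 6.15 now jig [np.float64(-118.8), np.float64(26.1), np.float64(19.7)] F [-0.5 -0.   0.4] shift [-0.1  4.8 -0.3] spin 0.0
```

View pics/f.png

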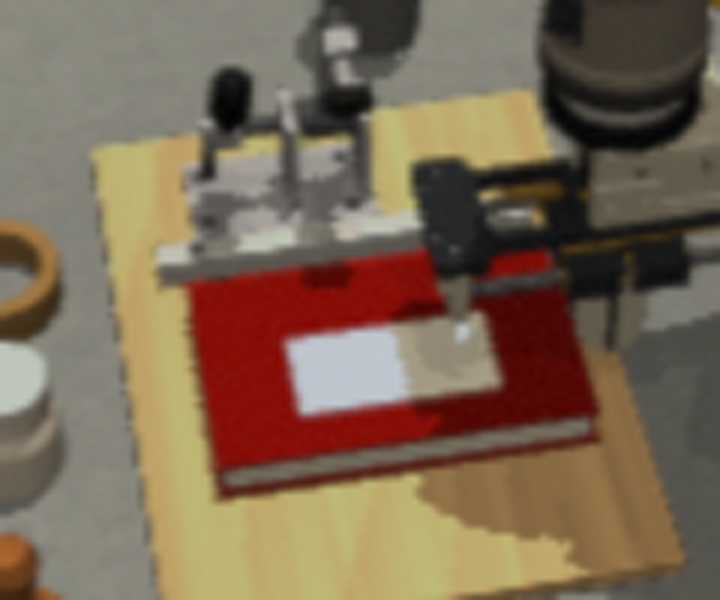

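```bash
python3 - <<'E'
from h import *
obs=[("side",[[95,-62.5,36],[95,62.5,36],[-95,62.5,36],[95,62.5,12]],crop([(189,284),(216,474),(598,416),(220,498)],(180,160),6))]
b,r=fit(obs,[520,60,.29]);J=np.array([543.4,37.56,.2954]);c,s=np.cos(J[2]),np.sin(J[2])
print(np.array([[c,s],[-s,c]])@(b[:2]-J[:2]),b[2]-J[2],r.round(1).tolist())
E
```

```text
[-6.80651604 30.12549824] -0.012036907429488763 [[-0.3, -0.1], [-0.0, -0.7], [0.7, 0.1], [-0.2, 0.6]]
```

```bash
python3 -m handwheel '[[0,0.002,0,0,0],[0,0.003,0,0,0]]'; python3 -m handwheel '[[0,0.002,0,0,0],[0,0.003,0,0,0]]';python3 -m handwheel '[[0,0.002,0,0,0],[0,0.003,0,0,0]]'; python3 go.py -114 26 20
```

```text
time_s: 6.45
ee_pos: [424.2, 28.8, 197.6]
ee_rot: [[-0.292, 0.956, -0.003], [0.956, 0.292, 0.0], [0.001, -0.003, -1.0]]
ft_force: [-5.1, -2.2, 4.4]
finger_gap: 0.7
finger_force: 3.0
time_s: 6.7
ee_pos: [427.2, 29.7, 197.6]
ee_rot: [[-0.292, 0.956, -0.002], [0.956, 0.292, 0.0], [0.001, -0.002, -1.0]]
ft_force: [-4.2, -1.4, 4.5]
finger_gap: 0.0
finger_force: 2.7
time_s: 6.95
ee_pos: [430.5, 30.6, 197.6]
ee_rot: [[-0.292, 0.956, -0.001], [0.956, 0.292, 0.0], [0.0, -0.001, -1.0]]
ft_force: [-3.4, -1.3, 2.2]
finger_gap: 0.2
finger_force: 2.2
t 6.95 now jig [np.float64(-110.0), np.float64(26.2), np.float64(19.6)] F [-3.4 -1.3  2.2] shift [-0.2 -4.  -0.4] spin 0.0
```

```bash
python3 -m handwheel '[[0,-0.015,0,0,0],[0.005,-0.033,0,0,0],[0.04,-0.035,0,0,0],[0.085,-0.03,0,0,0],[0.106,0.01,0,0,0.03],[0.108,0.055,0,0,0.0918],[0.108,0.095,0,0,0.0918],[0.104,0.11,0,0,0.0918],[0.104,0.11,0,0,0.0918]]'; python3 go.py 0 100 20; python3 - <<'E'
from cell import *
import cv2
b=grab_frame("side")[:,:,::-1]
cv2.imwrite("pics/g.png",cv2.resize(b[160:260,180:300],(720,600),interpolation=cv2.INTER_CUBIC))
E
```

```text
time_s: 8.07
ee_pos: [506.7, 162.4, 197.6]
ee_rot: [[-0.292, 0.956, 0.002], [0.956, 0.292, 0.001], [-0.0, 0.002, -1.0]]
ft_force: [-1.6, -0.0, -0.2]
finger_gap: 45.9
finger_force: 0.0
t 8.07 now jig [np.float64(1.3), np.float64(130.1), np.float64(19.6)] F [-1.6 -0.  -0.2] shift [-30.1  -1.3  -0.4] spin 0.0
```

View pics/g.png

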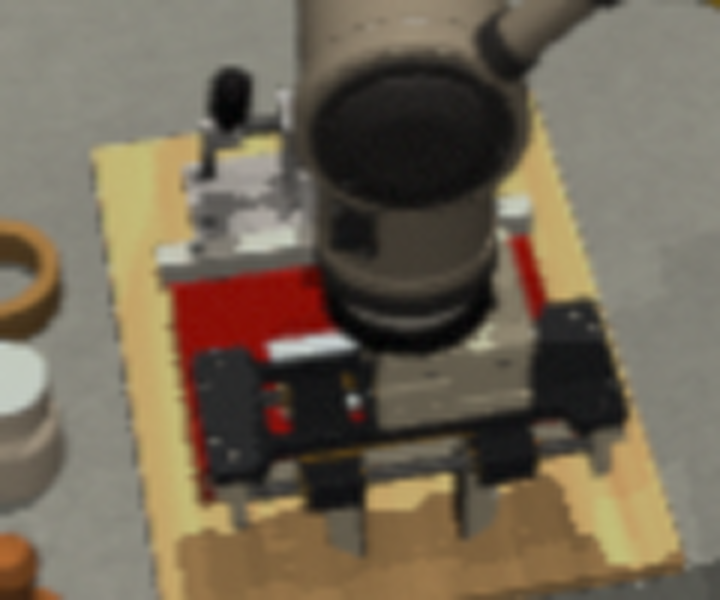

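Picture g: the spine's +x corner went from (189,284) to (173,286), about 8 mm, so the book is centred at x≈+1. Next is the final push to the bar.

```bash
python3 -m handwheel '[[-0.01,0,0,0,0.0918],[-0.02,0,0,0,0.0918],[-0.026,0,0,0,0.0918],[-0.03,0,0,0,0.0918],[-0.034,0,0,0,0.0918],[-0.038,0,0,0,0.0918],[-0.042,0,0,0,0.0918],[-0.045,0,0,0,0.0918],[-0.047,0,0,0,0.0918]]'; python3 -m handwheel '[[-0.0015,0,0,0,0.0918],[-0.002,0,0,0,0.0918]]'; python3 -m handwheel '[[-0.0015,0,0,0,0.0918],[-0.002,0,0,0,0.0918]]'; python3 go.py 0 79 20
```

```text
time_s: 9.25
ee_pos: [519.4, 117.1, 197.7]
ee_rot: [[-0.292, 0.956, -0.0], [0.956, 0.292, 0.0], [0.0, -0.0, -1.0]]
ft_force: [-1.9, 3.7, 0.9]
finger_gap: 91.7
finger_force: 1.5
time_s: 9.5
ee_pos: [519.9, 115.2, 197.7]
ee_rot: [[-0.292, 0.956, -0.0], [0.956, 0.292, 0.0], [0.0, -0.0, -1.0]]
ft_force: [-1.1, 2.7, 0.3]
finger_gap: 92.1
finger_force: 1.5
time_s: 9.75
ee_pos: [520.5, 113.3, 197.7]
ee_rot: [[-0.292, 0.956, -0.0], [0.956, 0.292, 0.0], [0.0, -0.0, -1.0]]
ft_force: [-1.0, 1.8, 0.3]
finger_gap: 91.9
finger_force: 1.4
t 9.75 now jig [np.float64(0.1), np.float64(79.1), np.float64(19.7)] F [-1.   1.8  0.3] shift [-0.1 -0.1 -0.3] spin 0.0
```

```bash
for i in 1 ; do python3 -m handwheel '[[-0.001,0,0,0,0.0918],[-0.0015,0,0,0,0.0918]]'; done; python3 -m handwheel '[[-0.001,0,0,0,0.0918],[-0.0015,0,0,0,0.0918]]'; python3 -m handwheel '[[-0.001,0,0,0,0.0918],[-0.0015,0,0,0,0.0918]]'; python3 go.py 0 76 20
```

```text
time_s: 10.0
ee_pos: [520.8, 112.1, 197.7]
ee_rot: [[-0.292, 0.956, -0.0], [0.956, 0.292, 0.0], [0.001, -0.0, -1.0]]
ft_force: [-2.3, 6.3, -0.2]
finger_gap: 91.6
finger_force: 3.0
time_s: 10.25
ee_pos: [520.8, 111.6, 197.7]
ee_rot: [[-0.293, 0.956, -0.001], [0.956, 0.293, 0.002], [0.002, -0.001, -1.0]]
ft_force: [-3.3, 11.9, 1.6]
finger_gap: 91.8
finger_force: 6.1
time_s: 10.5
ee_pos: [520.8, 111.1, 197.8]
ee_rot: [[-0.294, 0.956, -0.002], [0.956, 0.294, 0.003], [0.003, -0.001, -1.0]]
ft_force: [-4.9, 16.9, 4.3]
finger_gap: 91.6
finger_force: 9.2
t 10.5 now jig [np.float64(-0.2), np.float64(76.9), np.float64(19.8)] F [-4.9 16.9  4.3] shift [-0.9  0.2 -0.2] spin 0.2
```

```bash
python3 -m handwheel '[[-0.002,0,0,0,0.0918],[-0.002,0,0,0,0.0918]]'; python3 -m handwheel '[[0.006,0,0,0,0.0918],[0.025,0,-0.002,0,0.0918],[0.045,0,-0.03,0,0.0918],[0.06,0,-0.08,0,0],[0.07,0.02,-0.115,0,0],[0.07,0.05,-0.13,0,0],[0.07,0.058,-0.13,0,0],[0.07,0.058,-0.13,0,0]]'; python3 go.py 58 10 132; python3 - <<'E'
from cell import *
import cv2
a=grab_frame("scene")[:,:,::-1];b=grab_frame("side")[:,:,::-1]
cv2.imwrite("pics/h.png",cv2.hconcat([cv2.resize(a[175:275,175:275],(400,400),interpolation=cv2.INTER_CUBIC),cv2.resize(b[165:265,180:280],(400,400),interpolation=cv2.INTER_CUBIC)]))
E
```

```text
time_s: 10.75
ee_pos: [520.8, 110.5, 197.8]
ee_rot: [[-0.295, 0.956, -0.003], [0.956, 0.295, 0.005], [0.005, -0.002, -1.0]]
ft_force: [-7.1, 24.1, 6.0]
finger_gap: 91.9
finger_force: 13.0
time_s: 11.75
ee_pos: [557.0, 191.0, 326.5]
ee_rot: [[-0.292, 0.956, -0.002], [0.956, 0.292, -0.001], [0.0, -0.002, -1.0]]
ft_force: [-0.8, 0.1, -0.6]
finger_gap: 46.3
finger_force: 0.0
t 11.75 now jig [np.float64(57.7), np.float64(142.8), np.float64(148.5)] F [-0.8  0.1 -0.6] shift [-132.8    0.3   16.5] spin 0.0
```

View pics/h.png

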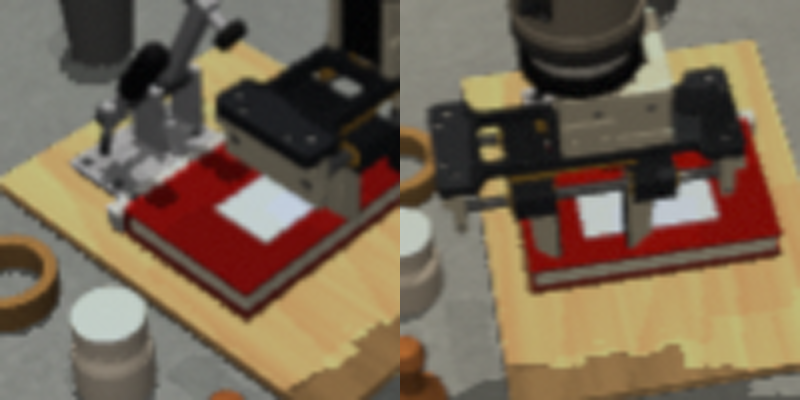

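Picture h: the book lies flush at the bar's visible +x end, about 5 mm inside it. The clamp is still open and the bystanders haven't moved. Next I'll go for the lever.

```bash
python3 -m handwheel '[[-0.015,0,0.004,0,0],[-0.045,0,0.012,0,0],[-0.08,0,0.016,0,0],[-0.11,0,0.016,0,0],[-0.128,0,0.016,0,0],[-0.133,0,0.016,0,0]]'; python3 -m handwheel '[[-0.01,0,0,0,0],[-0.02,0,0,0,0],[-0.03,0,0,0,0],[-0.04,0,0,0,0],[-0.05,0,0,0,0],[-0.058,0,0,0,0]]'; python3 go.py 58 -100 132
```

```text
time_s: 12.6
ee_pos: [596.3, 62.5, 311.5]
ee_rot: [[-0.29, 0.957, -0.0], [0.957, 0.29, 0.0], [0.0, -0.0, -1.0]]
ft_force: [-0.5, 0.4, -0.6]
finger_gap: 0.3
finger_force: 0.0
time_s: 13.35
ee_pos: [612.6, 10.4, 313.0]
ee_rot: [[-0.292, 0.956, -0.002], [0.956, 0.292, 0.006], [0.007, 0.0, -1.0]]
ft_force: [-6.9, 14.7, 11.7]
finger_gap: 0.2
finger_force: 7.7
t 13.35 now jig [np.float64(58.3), np.float64(-46.2), np.float64(135.0)] F [-6.9 14.7 11.7] shift [-53.9  -0.3   2.6] spin 0.0
```

```bash
python3 -m handwheel '[[-0.006,0,0,0,0],[-0.012,0,0,0,0]]';  python3 -m handwheel '[[-0.006,0,0,0,0],[-0.012,0,0,0,0]]'; python3 go.py 58 -100 132
```

```text
time_s: 13.6
ee_pos: [616.5, -1.9, 312.8]
ee_rot: [[-0.293, 0.956, 0.0], [0.956, 0.293, 0.003], [0.003, 0.001, -1.0]]
ft_force: [-2.1, 7.3, 4.6]
finger_gap: 0.4
finger_force: 3.5
time_s: 13.85
ee_pos: [620.2, -14.3, 312.2]
ee_rot: [[-0.292, 0.956, 0.0], [0.956, 0.292, 0.001], [0.001, 0.001, -1.0]]
ft_force: [-1.8, 3.0, 2.2]
finger_gap: 0.1
finger_force: 1.7
t 13.85 now jig [np.float64(58.4), np.float64(-72.0), np.float64(134.2)] F [-1.8  3.   2.2] shift [-28.   -0.4   2.1] spin 0.1
```

```bash
python3 -m handwheel '[[-0.007,0,0,0,0],[-0.014,0,0,0,0],[-0.021,0,0,0,0],[-0.027,0,0,0,0],[-0.027,0,0,0,0]]'; python3 go.py 58 20 160; python3 - <<'E'
from h import *
J=np.array([543.4,37.56,.2954])
for th in(.6,-.6):
  P=T(J,[[55,-110+80*np.sin(th),67+80*np.cos(th)]])
  for n in("side","scene"):
    x,y=proj(n,P)[0].round().astype(int);print(th,n,(x,y),grab_frame(n)[y-1:y+2,x-1:x+2].mean((0,1)).round())
E
```

```text
time_s: 14.48
ee_pos: [628.2, -41.1, 311.5]
ee_rot: [[-0.291, 0.957, -0.0], [0.957, 0.291, -0.0], [-0.0, -0.0, -1.0]]
ft_force: [-0.8, -0.0, 0.2]
finger_gap: 0.3
finger_force: 0.0
t 14.47 now jig [np.float64(58.2), np.float64(-100.0), np.float64(133.5)] F [-0.8 -0.   0.2] shift [120.   -0.2 -26.5] spin 0.0
0.6 side (np.int64(218), np.int64(176)) [98. 97. 92.]
0.6 scene (np.int64(212), np.int64(192)) [97. 99. 94.]
-0.6 side (np.int64(214), np.int64(156)) [28. 27. 23.]
-0.6 scene (np.int64(191), np.int64(179)) [11. 10. 12.]
```

The force dropped to zero and both views show black at the lever's closed position. I'll retreat upwards and check in numbers.

```bash
python3 -m handwheel '[[0.01,0,-0.01,0,0],[0.02,0,-0.03,0,0],[0.045,0,-0.055,0,0],[0.085,0,-0.08,0,0],[0.13,0.0,-0.1,0,0],[0.18,-0.03,-0.11,0,0],[0.23,-0.06,-0.11,0,0],[0.27,-0.08,-0.11,0,0],[0.28,-0.085,-0.11,0,0],[0.28,-0.085,-0.11,0,0]]'; python3 - <<'E'
from h import *
J=np.array([543.4,37.56,.2954]);s=observe();print(s["ft_force"].round(1))
G={n:grab_frame(n) for n in("side","scene")}
def look(name,L):
  for n in G:
    x,y=proj(n,T(J,[L]))[0].round().astype(int);print(name,n,(int(x),int(y)),G[n][y-1:y+2,x-1:x+2].mean((0,1)).round())
look("lever open",[55,-65,133]);look("lever closed",[55,-155,133]);look("arm raised tip",[0,-45,160]);look("arm level",[0,-40,72])
# book outline: dark red mask in side view, and fit of its pose by the mask's overlap with the projected book
def mask(im): h=cv2.cvtColor(im,cv2.COLOR_RGB2HSV);return ((h[...,0]<6)|(h[...,0]>174))&(h[...,1]>150)&(h[...,2]>40)
for n in G:
  m=mask(G[n]).astype(float)
  # spine-side offset: red along short lines across the bar top edge/book fore edge, at several x
  for x in(-85,-50,50,85):
    ys=np.arange(40,90,.5);p=proj(n,T(J,[[x,y,36] for y in ys]));v=cv2.remap(m.astype(np.float32),p[:,0].astype(np.float32)[None],p[:,1].astype(np.float32)[None],1)[0]
    e=ys[v>.5];print(n,x,"fore edge top y",e.max() if len(e) else None)
  for y in(-20,20,50):
    xs=np.arange(-130,130,.5);p=proj(n,T(J,[[x,y,36] for x in xs]));v=cv2.remap(m.astype(np.float32),p[:,0].astype(np.float32)[None],p[:,1].astype(np.float32)[None],1)[0]
    e=xs[v>.5];print(n,"x range at y",y,e.min(),e.max())
# bystanders: difference to the first picture
for n in G:
  o=cv2.resize(cv2.imread(f"pics/{n}0.png")[:,:,::-1],(512,384),interpolation=cv2.INTER_AREA)
  d=np.abs(o.astype(float)-G[n]).mean(2)
  for k,(x,y) in {"side":{"tape":(178,206),"jar":(181,230),"stamp":(184,261),"cup":(241,152)},"scene":{"tape":(177,246),"jar":(203,262),"stamp":(232,288),"cup":(199,173)}}[n].items(): print(n,k,d[y-16:y+17,x-14:x+15].mean().round(1),d[y-16:y+17,x-14:x+15].max().round())
E
```

```text
time_s: 15.92
ee_pos: [464.7, 203.1, 422.5]
ee_rot: [[-0.294, 0.956, 0.001], [0.956, 0.294, 0.0], [-0.0, 0.001, -1.0]]
ft_force: [0.3, -0.6, -0.2]
finger_gap: 0.1
finger_force: 0.0
[ 0.3 -0.6 -0.2]
lever open side (218, 175) [118. 116. 110.]
lever open scene (212, 192) [104. 107. 102.]
lever closed side (214, 156) [17. 15. 16.]
lever closed scene (191, 179) [ 9.  9. 10.]
arm raised tip side (237, 171) [20. 21. 21.]
arm raised tip scene (231, 178) [120. 123. 118.]
arm level side (238, 193) [83. 81. 77.]
arm level scene (233, 204) [146. 144. 145.]
side -85 fore edge top y 68.5
side -50 fore edge top y 70.0
side 50 fore edge top y 70.0
side 85 fore edge top y 85.5
side x range at y -20 -50.0 95.5
side x range at y 20 -89.5 97.5
side x range at y 50 -90.0 95.0
scene -85 fore edge top y 65.0
scene -50 fore edge top y 79.0
scene 50 fore edge top y 80.0
scene 85 fore edge top y 80.5
scene x range at y -20 -91.0 97.0
scene x range at y 20 -93.5 96.5
scene x range at y 50 -90.5 96.0
side tape 7.4 18.0
side jar 7.9 18.0
side stamp 7.1 12.0
side cup 23.7 120.0
scene tape 5.3 13.0
scene jar 6.5 16.0
scene stamp 5.3 13.0
scene cup 13.6 114.0
```

```bash
python3 - <<'E'
from h import *
for n,(x0,x1,ys) in {"scene":(188,211,range(156,196,4)),"side":(230,254,range(138,176,4))}.items():
  g=grab_frame(n).astype(float);o=cv2.resize(cv2.imread(f"pics/{n}0.png")[:,:,::-1],(512,384),interpolation=cv2.INTER_AREA).astype(float)
  for y in ys: print(n,y,np.abs(g-o)[y,x0:x1].mean(1).round().astype(int).tolist())
E
```

```text
scene 156 [6, 6, 7, 7, 7, 7, 8, 6, 6, 6, 7, 4, 6, 7, 7, 7, 6, 6, 7, 6, 6, 6, 7]
scene 160 [7, 6, 8, 7, 8, 7, 7, 7, 6, 5, 6, 6, 4, 5, 6, 6, 6, 6, 7, 8, 7, 5, 6]
scene 164 [7, 4, 0, 3, 1, 2, 3, 1, 4, 4, 2, 2, 4, 4, 3, 3, 1, 2, 2, 4, 7, 6, 5]
scene 168 [4, 4, 7, 3, 1, 1, 2, 2, 3, 3, 3, 4, 2, 2, 2, 4, 3, 6, 1, 1, 2, 10, 7]
scene 172 [78, 45, 21, 13, 4, 1, 2, 3, 2, 0, 3, 1, 2, 2, 4, 3, 2, 3, 1, 2, 4, 10, 7]
scene 176 [104, 85, 51, 29, 24, 17, 6, 1, 3, 2, 2, 2, 2, 2, 2, 3, 4, 2, 1, 2, 3, 9, 6]
scene 180 [97, 106, 84, 41, 25, 25, 24, 18, 5, 2, 5, 2, 2, 3, 4, 3, 1, 2, 2, 2, 4, 11, 6]
scene 184 [7, 53, 84, 79, 38, 23, 24, 26, 26, 20, 7, 1, 1, 0, 2, 2, 4, 2, 0, 1, 2, 9, 7]
scene 188 [5, 5, 3, 27, 37, 26, 27, 25, 27, 28, 25, 14, 3, 2, 3, 3, 2, 3, 0, 9, 22, 51, 102]
scene 192 [6, 8, 2, 3, 1, 11, 24, 26, 8, 14, 24, 30, 7, 3, 4, 4, 6, 14, 34, 60, 84, 106, 115]
side 138 [8, 8, 8, 9, 8, 9, 8, 8, 11, 10, 10, 10, 9, 6, 9, 36, 60, 69, 72, 72, 81, 95, 103, 101]
side 142 [9, 9, 8, 7, 3, 4, 4, 3, 5, 5, 3, 4, 3, 3, 4, 4, 3, 12, 10, 17, 47, 62, 66, 69]
side 146 [9, 9, 5, 3, 3, 3, 4, 4, 4, 4, 3, 5, 6, 3, 3, 6, 20, 20, 16, 19, 36, 48, 56, 56]
side 150 [9, 11, 5, 2, 3, 3, 4, 12, 10, 8, 6, 7, 7, 7, 11, 9, 13, 37, 33, 24, 41, 80, 96, 99]
side 154 [7, 10, 7, 3, 2, 5, 4, 4, 3, 3, 2, 5, 3, 3, 3, 2, 16, 29, 27, 32, 56, 65, 55, 51]
side 158 [9, 7, 9, 5, 1, 4, 3, 3, 5, 5, 4, 5, 4, 4, 4, 2, 2, 1, 14, 43, 90, 111, 112, 113]
side 162 [9, 11, 20, 14, 7, 22, 18, 6, 3, 4, 2, 4, 4, 3, 2, 4, 3, 4, 3, 1, 9, 1, 20, 56]
side 166 [2, 2, 5, 8, 71, 110, 116, 113, 100, 55, 7, 2, 2, 2, 4, 4, 3, 2, 1, 6, 4, 2, 1, 17]
side 170 [71, 55, 47, 31, 29, 58, 92, 101, 73, 48, 51, 54, 53, 53, 54, 63, 76, 92, 105, 103, 104, 106, 103, 99]
side 174 [82, 85, 66, 31, 12, 38, 36, 40, 57, 71, 44, 17, 47, 61, 62, 65, 68, 71, 71, 71, 71, 77, 93, 100]
```

The cup is unmoved; the differences there come from the lever and the robot passing in front of it. Lever closed, fore edge at y 70 (flush), robot clear, so I'm handing in.

```bash
python3 -c "from cell import *;print(job_done())"
```

```text
the job is handed in; nothing more can be done
None
```

The job is handed in: the book's spine is against the stop bar, and after that the lever was pushed past centre and snapped closed. The stamp, jar, tape roll and cup did not move. The camera numbers support all of this, but I did not separately check that the rubber pad is pressing on the cover.

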